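Hang the parts bin and load the reservoir

TASK

Hang the small grey parts bin that stands on the bench by its rear lip on the top louvre of the panel, in the one free place there: about centred in that place, square to the panel, the lip fully down over the louvre. The plain aluminium reservoir must end up standing upright inside that bin; do not drag or knock over anything else on the bench.

Things in the scene. Friction and masses are not known exactly. Their poses are not given: they have to be found in the camera images.
- bin_mid (a point): Centre of the loose, empty grey plastic bin, 30 mm above its underside. Open box 124 mm long (x), 64 wide outside (y), 60 high, 3 mm walls and floor, 0.18 kg, upright at start. +x points to its rear wall, which has the lip. Side walls are 60 mm high from x = -30 to +62 mm, 40 mm high nearer the front; front wall 36 mm. Grip it across its width near the centre.
- bin_slot (a point): Top of the slot in the bin's hook-shaped lip, mid-width: 66.5 mm behind (+x of) the bin's centre, 27 mm above it; axes as the bin's. The slot between rear wall (outer face x = +62 mm) and lip is 9 mm wide, about 14 at its mouth, open downward. This point lies on the louvre's top edge when the bin hangs fully down.
- bin: The same bin, origin under its centre. Lip, over the full width: a flange at the top of the rear wall reaches back to x = +74 mm (underside 57 mm above the bin's underside), then a 3 mm lip turns down; its lowest edge, flared back to about x = +79 mm, is 40 mm above the bin's underside.
- place_top (a point): Middle of the free place, on the top edge of the top louvre, 165 mm above the bench. The louvre there is an upright tongue of sheet 4 mm thick with a rounded top, running along this frame's y, with 18 mm clear between it and the panel, 18 mm deep. +x points level into the panel (a hung bin's x points the same way), +z up.
- panel: Fixed grey panel, 340 mm long (y), 205 mm high, facing its -x; origin on the bench below its front sheet. Two more louvres, 45 and 90 mm below the top one, stand out equally far (22 mm); a hung bin leans on the next one and settles up to about 7 degrees nose-down. Three places at 105 mm spacing along the top louvre, a white card above each; the empty one may be any of them.
- hung_a: Fixed bin of the same shape hanging on the top louvre, with parts in it. Origin on the bench at the panel's face, below the middle of its place; axes as the panel's.
- hung_b: The other fixed hanging bin, likewise.
- reservoir_mid (a point): The damper reservoir: plain aluminium cylinder 40 mm in diameter and 70 mm high with two dark bands in its lower half and a 12 mm brass button, 3 mm high, on top; 0.22 kg; loose, standing upright on the bench. The point is its centre, 35 mm up; +z is its axis.
- damper: Bystander: tall steel damper body standing upright, 48 mm in diameter, 190 mm high; origin under its centre.
- spring: Bystander: dark coil spring standing upright, 62 mm in diameter, 100 mm high; origin under its centre.
- grease: Bystander: jar, 64 mm in diameter, 75 mm high; origin under its centre.
- spanner: Bystander: spanner 170 mm long lying flat; its x lies along it.
- guide: Bystander: low steel shaft guide, 56 mm in diameter, 34 mm high; origin under its centre.
Things that resemble listed ones, but are neither listed nor needed, are in the scene too. Leave any orange or pink look-alike of the bin alone.

How it is judged:
By the outcome, as a careful person would: the job done as asked, in the order asked, and still so for the second after the job is handed in, with the robot touching nothing.
It also fails if it takes over 59 s, if anything falls off the work surface, if the arm or the gripper's body presses on something with over 40 N, if the wrist force passes 120 N, or if a joint passes its speed limit or range.

ROBOT

A 7-joint arm with a two-finger parallel gripper is mounted at the origin on the work surface. World frame = base frame: x ahead of the robot, y to its left, z up, the work surface at z = 0. Lengths are in m, angles in rad, forces in N, time in s.
With the tool pointing down it reaches from about 0.425 to 0.875 m from the base axis. Payload 8.4 kg.
Tool frame: the origin (TCP) lies on the centre line of the jaws, within the pads' length; the fingertips stand 11 mm ahead of it and the grasp point (between the pads) lies 8 mm behind it (bot.tip_extent is the distance from the TCP to the fingertips, in m); z points along the fingers, y is the line along which they close (so a half turn about z gives the same grasp; the last joint's range is limited). The gripper opens to 85 mm and grips with 20 to 120 N. Pads are 22 mm wide; open, the fingers measure 114 mm over their backs; the gripper's body (76 mm by 85 mm) begins 54 mm behind the grasp point. The pads swing forward as they close: fully open they stand 13 mm farther back than shut.
Start: joints at [-0.099, 0.333, 0.04, 1.465, -0.013, 1.343, -0.059], TCP at [0.65, -0, 0.242] pointing down, gripper open.
Joint ranges: [-2.58, 2.58], [-0.38, 2.09], [-1.3, 1.39], [0.25, 2.4], [-1.5, 4.64], [0.08, 2.09], [-2.65, 2.65]. Speed limits (rad/s): [2.22, 2.22, 2.79, 2.79, 3.14, 3.14, 3.14].

INTERFACE

Orientations are given as a rotation vector (axis times angle).
In Python, from station import bot gives the robot as it stands.
- The arm moves only by the tool step_arm, never from a script. Its argument "steps" is one flat list of numbers, 6 for each row, row after row: the shift along the tool's x, y, z in units of 30 mm (1.0 is 30 mm), then the turn, a rotation vector about the tool's x, y, z in units of 5 degrees (1.0 is 5 degrees). In form: [tx, ty, tz, rx, ry, rz, tx, ty, tz, rx, ry, rz, ...]. A call has 1 to 5 rows; each row is the pose to reach, as a shift and turn from the pose commanded when the call began, along the tool's axes at that moment; what a row does not reach only later rows make up. A row lasts 1/8 s, in which the tool goes at most 62.5 mm and 10.7 degrees, less where a joint would pass 70% of its speed; a pose out of reach is approached as far as the arm can. A call with a gripper value outside its range is refused whole. "gripper" is the gripper command: -1 is shut, 1 is fully open, values between are in proportion, set as the call begins (left out, the last holds). The fingers move at their own pace and stop on an object; "grip_force" is the grip in N (left out, the last holds). Time passes only in rows, so rows that repeat a pose let the fingers close. It gives the time, the measured TCP pose, the force, the opening and the grip force at its end, in the units of the state.
- bot.get_obs(): the state, without advancing time (a new reading comes with each control period).
- bot.camera(name): name is "scene" or "side" or "wrist"; returns the picture (420x560x3 uint8, blue, green, red); there is no depth.
- bot.get_calibration(name): a dict with "fov_y" (degrees; the focal length in pixels is half the picture's height over the tangent of half this angle, whatever the lens; pixels are square), "cx", "cy" (the principal point, pixels), "pose" (4x4, takes a point from camera to world coordinates). Camera axes: x right, y up, looking along -z (the intrinsics and any distortion apply to the point x, -y, -z); pixel columns grow to the right and rows downward; lengths in m; the calibration is good to about 2 mm. A picture is of the moment at which its call begins: read the wrist's pose just before it. get_calibration takes no time and is no camera call; for the wrist camera it gives the pose at the moment of the call.
- bot.finish_job(): hands the job in; it is judged then, once.
The state is a dict: "time": time; "joint_pos": joint angles; "joint_vel": joint speeds; "joint_torque": joint torques, N m; "eef_pos": TCP position; "eef_rot": TCP orientation; "contact_force": force on the tool from outside, world axes, zero at the start; "moment": the same for the moment, N m; "grip_width": opening from 0.0 (shut) to 1.0 (fully open); "gripper_force": force on a finger pad.
Only numpy, scipy, OpenCV 4.12 (cv2) and the standard library are available. Lean on these libraries where they do the work, as an engineer would, in place of code of your own. Each camera call takes 0.05 s, during which the arm holds its last target. There are 200 camera calls.

## Working session

There is one attempt and no reset: what is moved stays moved. The work goes in short steps, Python scripts to look and compute and a tool call to move; the robot and the scene stay as the last step left them, time stands still between calls to the robot, and variables do not carry over. Pictures are saved under pics/ and viewed, at most 10 in all, crops included, and the job is handed in when it is done.

Besides the shell and the picture viewer there is one more tool, called after "Request:" as name(argument=value, ...) on one line, values as JSON. step_arm: Moves the arm, as the interface text tells. Its arguments: {"type":"object","properties":{"steps":{"type":"array","items":{"type":"number"}},"gripper":{"type":"number"},"grip_force":{"type":"number"}},"required":["steps"]}

```bash
ls; mkdir -p pics
python3 - <<'E'
from station import bot
import cv2,numpy as np
np.set_printoptions(precision=4,suppress=True)
ims=[]
for n in ["scene","side","wrist"]:
    c=bot.get_calibration(n);im=bot.camera(n);cv2.imwrite(f"pics/{n}0.png",im)
    print(n,{k:v for k,v in c.items() if k!='pose'},'\n',np.array(c['pose']))
o=bot.get_obs();print(o)
E
```

```text
pics
scene {'fov_y': 45.61071239421372, 'cx': 278.16798436954207, 'cy': 207.44492887459472} 
 [[-0.21   -0.7915  0.574   1.1946]
 [ 0.9776 -0.1803  0.109  -0.0053]
 [ 0.0172  0.584   0.8116  1.1259]
 [ 0.      0.      0.      1.    ]]
side {'fov_y': 46.34076176360949, 'cx': 275.04581021293586, 'cy': 213.03272351950864} 
 [[-0.9532  0.1935 -0.2321  0.201 ]
 [-0.3021 -0.5885  0.75    0.7577]
 [ 0.0085  0.785   0.6194  0.8543]
 [ 0.      0.      0.      1.    ]]
wrist {'fov_y': 60.63680302139988, 'cx': 274.14042757994844, 'cy': 210.6660513529662} 
 [[ 1.     -0.0009  0.0004  0.6486]
 [ 0.0007  0.9485  0.3167  0.0817]
 [-0.0006 -0.3167  0.9485  0.3737]
 [ 0.      0.      0.      1.    ]]
{'time': 0.15, 'joint_pos': array([-0.0992,  0.3337,  0.0399,  1.4661, -0.0134,  1.3433, -0.0585]), 'joint_vel': array([-0.0005, -0.0008, -0.0009, -0.0016,  0.0012, -0.0003, -0.0002]), 'joint_torque': array([  0.0018, -65.9044,   1.3668, -40.5873,   0.017 ,   0.0097,
        -0.0001]), 'eef_pos': array([ 0.6497, -0.    ,  0.2416]), 'eef_rot': array([-2.2209, -2.2209,  0.0014]), 'contact_force': array([0.054 , 0.0112, 0.3042]), 'moment': array([-0.0036,  0.0388, -0.0415]), 'gripper_force': 0.0, 'grip_width': 1.0000013257492235}
```

View pics/scene0.png

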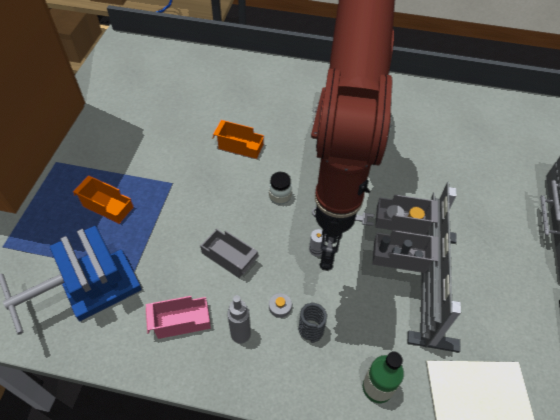

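View pics/side0.png

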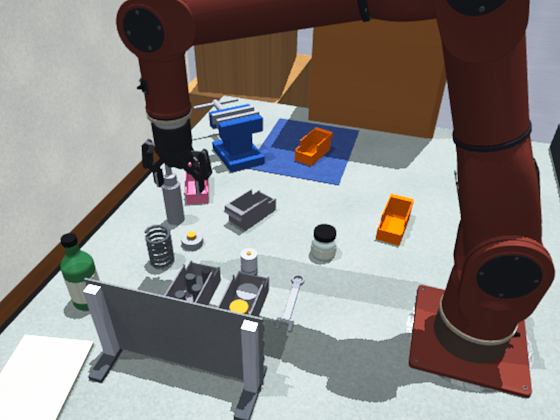

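The scene picture shows the grey bin at (230,252), the reservoir under the gripper at (318,240) and the panel at (435,270), with the free place at its +x end around (428,295). Next I'll zoom in.

Run:
```python
import cv2,numpy as np
s=cv2.imread("pics/scene0.png");d=cv2.imread("pics/side0.png");w=cv2.imread("pics/wrist0.png")
def cr(im,x,y,w,h,W,H): return cv2.resize(im[y:y+h,x:x+w],(W,H),interpolation=cv2.INTER_CUBIC)
a=cr(s,195,222,80,60,400,300);b=cr(d,215,180,80,60,400,300)
c=cr(s,360,180,107,180,178*1,300);c=cr(s,330,180,140,180,233,300)
e=cr(w,0,0,560,420,400,300);f=cr(s,360,180,110,82,400,300)
f=cr(s,340,180,134,180,223,300);f=cv2.copyMakeBorder(f,0,0,0,177,cv2.BORDER_CONSTANT)
cv2.imwrite("pics/comp1.png",np.vstack([np.hstack([a,b]),np.hstack([e,f])]))
```

```text
(no output)
```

View pics/comp1.png

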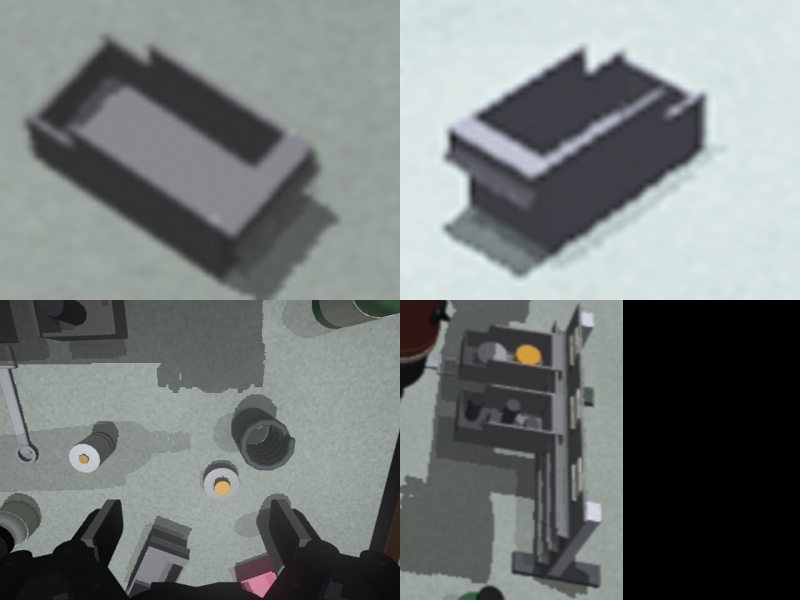

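The close-ups show the bin's lip end at scene (258,252)–(241,269), which is toward the panel. The reservoir's button is at wrist (118,221). The free place is the +x end of the panel.

```bash
cat > h.py <<'E'
from station import bot
import cv2,numpy as np
np.set_printoptions(precision=4,suppress=True)
def ray(c,u,v):
    f=210/np.tan(np.radians(c['fov_y']/2));P=np.array(c['pose'])
    return P[:3,3],P[:3,:3]@np.array([(u-c['cx'])/f,-(v-c['cy'])/f,-1])
def plane(c,u,v,z):
    o,d=ray(c,u,v);return o+d*(z-o[2])/d[2]
def two(c1,p1,c2,p2):
    o1,d1=ray(c1,*p1);o2,d2=ray(c2,*p2)
    t=np.linalg.lstsq(np.c_[d1,-d2],o2-o1,rcond=None)[0]
    a,b=o1+t[0]*d1,o2+t[1]*d2;return (a+b)/2,np.linalg.norm(a-b)
def proj(c,X):
    f=210/np.tan(np.radians(c['fov_y']/2));P=np.array(c['pose']);q=P[:3,:3].T@(np.asarray(X)-P[:3,3])
    return np.array([c['cx']-f*q[0]/q[2],c['cy']+f*q[1]/q[2]])
E
python3 - <<'E'
from h import *
S=bot.get_calibration("scene");D=bot.get_calibration("side");W=bot.get_calibration("wrist")
sc=lambda x,y:(195+x/5,222+y/5); sd=lambda x,y:(215+x/5,180+y/5)
print("flange back",plane(S,*sc(316,151),.06),plane(S,*sc(232,237),.06))
print("front40",plane(S,*sc(107,38),.04),plane(S,*sc(28,120),.04))
print("side flange",plane(D,*sd(47,128),.06),plane(D,*sd(140,178),.06))
print("res",plane(W,118,221,.073), plane(D,248,253,.073), plane(S,319,234,.073))
f=lambda x,y:(340+(x-400)/1.664,180+(y-300)/1.664)
for p in [(557,322),(552,545),(586,320),(592,512)]: print(p,f(*p),plane(S,*f(*p),.165),plane(S,*f(*p),.205))
E
python3 - <<'E'
import cv2,numpy as np
s=cv2.imread("pics/scene0.png");d=cv2.imread("pics/side0.png")
a=cv2.resize(s[180:355,365:475],None,fx=3.4,fy=3.4,interpolation=cv2.INTER_CUBIC)
b=cv2.resize(d[255:420,80:275],None,fx=2.1,fy=2.1,interpolation=cv2.INTER_CUBIC)
o=np.zeros((600,800,3),np.uint8);o[:a.shape[0],:a.shape[1]]=a;o[:b.shape[0],380:380+b.shape[1]]=b[:,:420]
cv2.imwrite("pics/comp2.png",o)
E
```

```text
flange back [ 0.5848 -0.168   0.06  ] [ 0.6404 -0.1963  0.06  ]
front40 [ 0.5313 -0.2923  0.04  ] [ 0.5878 -0.3173  0.04  ]
side flange [ 0.6363 -0.1923  0.06  ] [ 0.5744 -0.1678  0.06  ]
res [ 0.5093 -0.0285  0.073 ] [ 0.5082 -0.0254  0.073 ] [ 0.5074 -0.0297  0.073 ]
(557, 322) (434.35096153846155, 193.22115384615384) [0.3888 0.2278 0.165 ] [0.4223 0.2181 0.205 ]
(552, 545) (431.34615384615387, 327.2355769230769) [0.7392 0.2323 0.165 ] [0.7582 0.2224 0.205 ]
(586, 320) (451.7788461538462, 192.01923076923077) [0.3755 0.2695 0.165 ] [0.4096 0.258  0.205 ]
(592, 512) (455.38461538461536, 307.4038461538462) [0.6841 0.28   0.165 ] [0.7053 0.2682 0.205 ]
```

View pics/comp2.png

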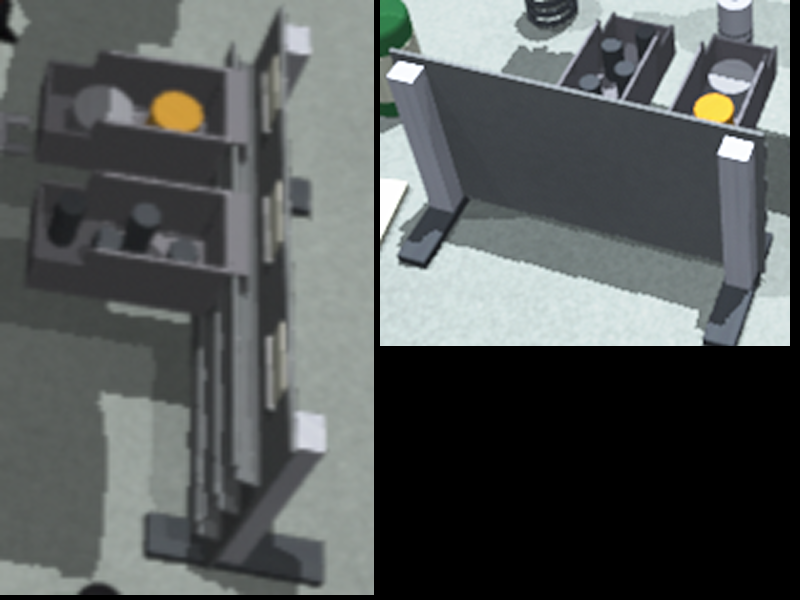

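The picture shows the free place at the panel's +x end; the louvre's light stripe runs through about scene (437,275–320). Next I move above the bin for a close look.

Request:
step_arm(steps=[-1.7,-0.5,-0.1,0,0,1,-3.4,-0.9,-0.2,0,0,2,-5.1,-1.4,-0.3,0,0,3,-6.8,-1.9,-0.3,0,0,4,-8.3,-2.3,-0.3,0,0,4.8], gripper=1)

```text
time: 0.78
eef_pos: [0.5799, -0.2511, 0.2512]
eef_rot: [-2.638, -1.706, 0.001]
contact_force: [0.9, -0.0, 0.3]
grip_width: 0.997
gripper_force: 0.0
```

Request:
step_arm(steps=[0,0,0,0,0,0,0,0,0,0,0,0])

```text
time: 1.02
eef_pos: [0.5811, -0.2484, 0.251]
eef_rot: [-2.634, -1.711, -0.0]
contact_force: [-0.3, 0.1, -0.8]
grip_width: 0.997
gripper_force: 0.0
```

```bash
cat > look.py <<'E'
from h import *
import sys,json
n=sys.argv[1];o=bot.get_obs();c=bot.get_calibration("wrist");im=bot.camera("wrist")
cv2.imwrite(f"pics/{n}.png",im);c['pose']=np.array(c['pose']).tolist();json.dump(c,open(f"pics/{n}.json","w"))
print(o['time'],o['eef_pos'],o['eef_rot'],o['contact_force'],o['grip_width'])
E
python3 look.py w1
```

```text
1.025 [ 0.5811 -0.2484  0.251 ] [-2.6336 -1.7114 -0.0002] [-0.276   0.1419 -0.8078] 0.9968449119639652
```

View pics/w1.png

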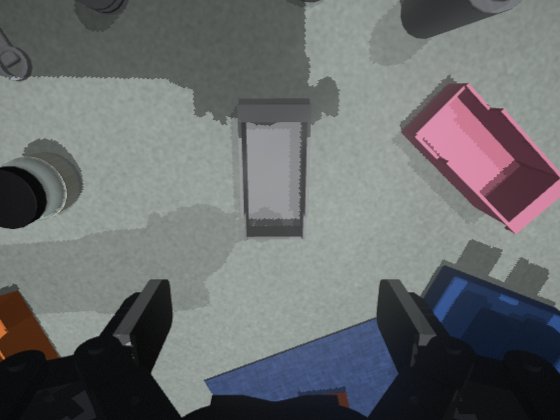

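The wrist view shows the bin nearly square in the picture: flange corners (237,122) and (310,122), front wall at (245,237)–(303,237).

Run:
```python
from h import *
import json
c=json.load(open("pics/w1.json"))
fl=[plane(c,237,122,.06),plane(c,310,122,.06)]
fr=[plane(c,246,238,.036),plane(c,304,238,.036)]
m=(fl[0]+fl[1])/2;n=(fr[0]+fr[1])/2
print(fl,fr,np.linalg.norm(fl[1]-fl[0]),np.linalg.norm(fr[1]-fr[0]))
d=m-n;print("axis from +y deg",np.degrees(np.arctan2(d[0],d[1])),np.linalg.norm(d[:2]))
w=fl[1]-fl[0];print(np.degrees(np.arctan2(-w[1],w[0])))
u=d[:2]/np.linalg.norm(d[:2]);print("centre est",m[:2]-.06*u,n[:2]+.062*u)
# edges via gradient near flange for sanity
g=cv2.cvtColor(cv2.imread("pics/w1.png"),6)
print(g[94:130:2,275]);print(g[228:246,275]);print(g[110,228:245],g[110,302:320]);print(g[232,236:252],g[232,296:312])
```

```text
[array([ 0.5728, -0.184 ,  0.06  ]), array([ 0.6314, -0.2099,  0.06  ])] [array([ 0.5271, -0.295 ,  0.036 ]), array([ 0.5825, -0.3196,  0.036 ])] 0.06399883381367008 0.06064804532326929
axis from +y deg 23.22091897261207 0.12004331457955802
23.921825329550835
centre est [ 0.5784 -0.2521] [ 0.5792 -0.2503]
[ 95  93  79  71  71  78  88  87  87  88  88  88  89  88  80 132 133 138]
[ 67  67  67  67  67  67  67  67  93 128 133 146 153 155 156 156 155 157]
[92 92 93 94 94 88 78 78 79 84 88 89 88 88 89 88 88] [ 90  90  90  91  91  91  91  92  93  97  98  98 100 102 104 104 104 103]
[141 142 139 136 135 136 135 134 132 125  99  65  66  66  67  67] [ 69  69  69  68  68  68  93 135 150 153 159 160 158 155 156 160]
```

Request:
step_arm(steps=[-0.11,-0.04,1.6,0,0,0,-0.11,-0.04,3.2,0,0,0,-0.11,-0.04,4.8,0,0,-0.06,-0.11,-0.04,6.2,0,0,-0.06,-0.11,-0.04,7.35,0,0,-0.06])

```text
time: 1.7
eef_pos: [0.5787, -0.2493, 0.0289]
eef_rot: [-2.626, -1.721, 0.0]
contact_force: [-0.1, 0.3, 0.9]
grip_width: 0.998
gripper_force: 0.0
```

Request:
step_arm(steps=[0,0,0,0,0,0,0,0,0,0,0,0])

```text
time: 1.95
eef_pos: [0.5797, -0.251, 0.0323]
eef_rot: [2.628, 1.719, 0.002]
contact_force: [0.3, 0.1, -0.4]
grip_width: 0.995
gripper_force: 0.0
```

Request:
step_arm(steps=[0,0,0,0,0,0,0,0,0,0,0,0,0,0,0,0,0,0,0,0,0,0,0,0,0,0,0,0,0,0], gripper=-1, grip_force=40)

```text
time: 2.58
eef_pos: [0.5797, -0.2517, 0.0328]
eef_rot: [2.628, 1.717, 0.003]
contact_force: [-1.0, 0.2, 8.4]
grip_width: 0.745
gripper_force: 45.3
```

Request:
step_arm(steps=[0,0,-0.5,0,0,0,0,0,-2.2,0,0,0,0,0,-4.2,0,0,0,0,0,-6.2,0,0,0,0,0,-8.2,0,0,0])

```text
time: 3.2
eef_pos: [0.5779, -0.2516, 0.28]
eef_rot: [2.63, 1.717, 0.001]
contact_force: [1.1, 0.6, -1.4]
grip_width: 0.74
gripper_force: 45.1
```

Run:
```python
from h import *
S=bot.get_calibration("scene");D=bot.get_calibration("side")
# panel top edge z=.205 from side view; louvre & cards from scene
a=plane(D,87.1,278.8,.205);b=plane(D,261.9,317.9,.205);print("panel top",a,b,np.linalg.norm(a-b))
sc=lambda x,y:(365+x/3.4,180+y/3.4)
for n,p,z in [("hungA flange back R",(250,75),.168),("hungB back near",(250,275),.168),("hungA back near",(250,160),.168),("louvre end",(258,485),.165),("louvre front end",(240,475),.165),("louvre mid",(257,380),.165)]:
    print(n,plane(S,*sc(*p),z))
o=bot.get_obs();print(o['eef_pos'],o['contact_force'],o['grip_width'])
```

```text
panel top [0.7106 0.2623 0.205 ] [0.3794 0.2497 0.205 ] 0.3314926376399155
hungA flange back R [0.4162 0.2377 0.168 ]
hungB back near [0.5807 0.2419 0.168 ]
hungA back near [0.4894 0.2396 0.168 ]
louvre end [0.7249 0.2511 0.165 ]
louvre front end [0.7208 0.2403 0.165 ]
louvre mid [0.6543 0.2489 0.165 ]
[ 0.5779 -0.2516  0.28  ] [ 1.0982  0.5536 -1.363 ] 0.7400469404443356
```

Request:
step_arm(steps=[1.6,-0.3,-0.2,0,0,-0.5,3.4,-0.7,-0.4,0,0,-1.5,5.2,-1.1,-0.6,0,0,-2.7,7,-1.5,-0.7,0,0,-4,8.6,-1.9,-0.7,0,0,-5.2])

```text
time: 3.82
eef_pos: [0.63, 0.0097, 0.2993]
eef_rot: [2.171, 2.269, 0.002]
contact_force: [0.3, 0.5, -1.7]
grip_width: 0.744
gripper_force: 45.3
```

Request:
step_arm(steps=[0,0,0,0,0,0,0,0,0,0,0,0])

```text
time: 4.08
eef_pos: [0.6298, 0.0069, 0.2984]
eef_rot: [2.177, 2.264, -0.001]
contact_force: [-0.6, -1.2, -1.4]
grip_width: 0.746
gripper_force: 45.3
```

```bash
python3 look.py w2
```

```text
4.075 [0.6298 0.0069 0.2984] [ 2.1769  2.264  -0.0006] [-0.589  -1.1843 -1.3865] 0.7455357774320994
```

View pics/w2.png

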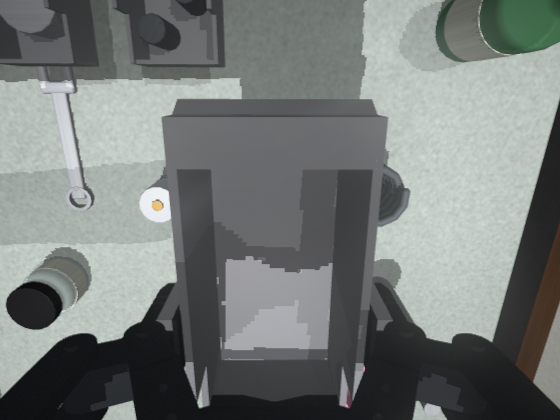

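The held bin is seen square, with its flange edge at row 117 and columns 163–386. The reservoir's button is at (157,205). I'll advance to see the louvre.

Request:
step_arm(steps=[1,0.2,0,0,0,0,2,0.5,0,0,0,0,3,0.8,0,0,0,0,3.2,0.8,0,0,0,0,3.2,0.8,0,0,0,0])

```text
time: 4.75
eef_pos: [0.6502, 0.1031, 0.2979]
eef_rot: [2.178, 2.263, -0.001]
contact_force: [0.3, -1.0, -2.7]
grip_width: 0.744
gripper_force: 45.3
```

```bash
python3 look.py w3
```

```text
4.75 [0.6502 0.1031 0.2979] [ 2.1779  2.2635 -0.0009] [ 0.3382 -0.9501 -2.6627] 0.7441222533936921
```

View pics/w3.png

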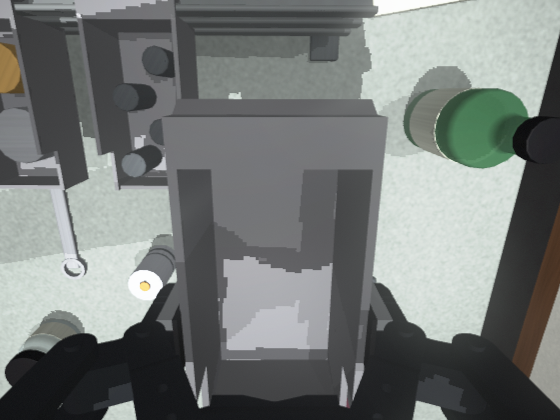

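The louvres lie at rows 0–20 with their near end at (375,12). I'll move slightly closer and zoom in on that strip.

Request:
step_arm(steps=[0.7,0,0,0,0,0,1.3,0,0,0,0,0,1.3,0,0,0,0,0,1.3,0,0,0,0,0])

```text
time: 5.3
eef_pos: [0.6486, 0.1431, 0.2977]
eef_rot: [2.176, 2.265, -0.001]
contact_force: [0.2, 0.3, -2.3]
grip_width: 0.745
gripper_force: 45.3
```

```bash
python3 look.py w4
python3 - <<'E'
import cv2
im=cv2.imread("pics/w4.png")
cv2.imwrite("pics/w4c.png",cv2.resize(im[0:140,130:400],None,fx=2.95,fy=4,interpolation=cv2.INTER_CUBIC))
E
```

```text
5.3 [0.6486 0.1431 0.2977] [ 2.1761  2.2653 -0.0007] [ 0.1882  0.3031 -2.2734] 0.7454051376102413
```

View pics/w4c.png

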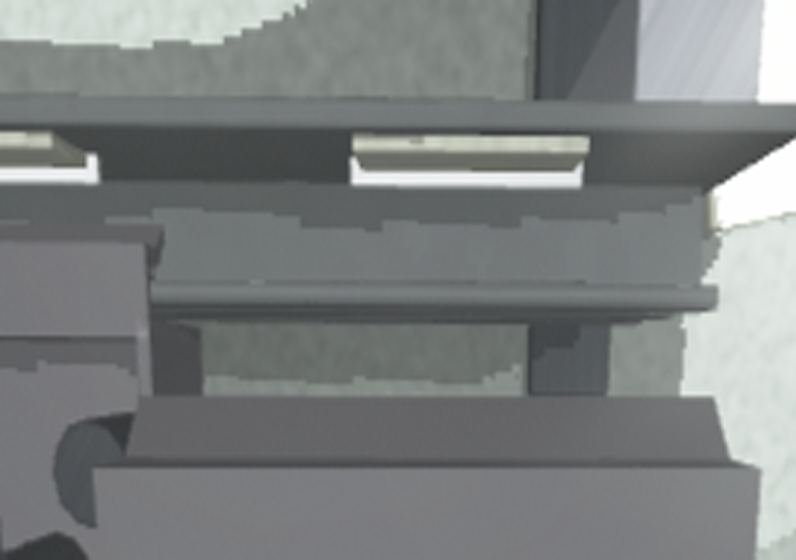

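The close-up shows the louvre top edge running from (183,73) to (373,74), the card over the free place at columns 249–328, the neighbour's flange edge at column 184, and the held bin's flange corners at (162,116) and (388,117).

```bash
cat > m.py <<'E'
from h import *
import json
c=json.load(open("pics/w4.json"));im=cv2.imread("pics/w4.png");g=cv2.cvtColor(im,6)
for x in (200,250,300,350): print(x,g[66:84,x])
k=lambda x,y:(130+x/2.95,y/4)
L=plane(c,*k(155,293),.165);R=plane(c,*k(716,296),.165)
N=plane(c,*k(161,232),.168)
cl,cr_=[plane(c,*k(x,187),.18) for x in (350,582)]
u=(R-L)[:2];u/=np.linalg.norm(u);n=np.array([-u[1],u[0]])
print("L",L,"R",R,"len",np.linalg.norm(R-L),"dir deg",np.degrees(np.arctan2(u[1],u[0])))
print("along u: L",L[:2]@u,"R",R[:2]@u,"neighbour+73mm",N[:2]@u+.073,"card mid(z.18)",(cl+cr_)[:2]@u/2)
print("n louvre",L[:2]@n,R[:2]@n)
pl,pr=k(95,465),k(760,466)
for z in (.32,.325,.33):
    A=plane(c,*pl,z);B=plane(c,*pr,z);print(z,"flange w",np.linalg.norm(A-B),"mid u,n",(A+B)[:2]@u/2,(A+B)[:2]@n/2,"deg",np.degrees(np.arctan2((B-A)[1],(B-A)[0])))
o=bot.get_obs();e=o['eef_pos'][:2];print("tcp u,n",e@u,e@n)
from scipy.spatial.transform import Rotation as Ro
M=Ro.from_rotvec(o['eef_rot']).as_matrix();print(M);print("tool y deg",np.degrees(np.arctan2(M[1,1],M[0,1])),o['eef_pos'],u,n)
E
python3 m.py
```

```text
200 [118 118 118 118 111 116 124 118 108  94  74  80  69  73  94 105 106 103]
250 [118 119 120 120 105 113 122 123 113 101  77  78  73  79  80 104 109 110]
300 [119 119 119 118 111 111 118 125 116 106  87  78  79  77  72 106 112 112]
350 [127 126 126 126 126 115 121 129 124 115 102  84 102  87 136 144 145 147]
L [0.5808 0.2336 0.165 ] R [0.7119 0.2385 0.165 ] len 0.13120367620228798 dir deg 2.13312114345563
along u: L 0.5890851339920803 R 0.7202888101943682 neighbour+73mm 0.6649090812379226 card mid(z.18) 0.660987254448278
n louvre 0.2118445378395461 0.2118445378395461
0.32 flange w 0.06690017711811436 mid u,n 0.6524448052135905 0.19348873678395015 deg 2.2783335681130574
0.325 flange w 0.06385777670256061 mid u,n 0.6524290092431737 0.1938190471084376 deg 2.2783335681130596
0.33 flange w 0.06081537628700686 mid u,n 0.652413213272757 0.19414935743292505 deg 2.278333568113062
tcp u,n 0.6536094958108125 0.118483079732924
[[-0.0395  0.9992  0.    ]
 [ 0.9992  0.0395 -0.0006]
 [-0.0006  0.     -1.    ]]
tool y deg 2.261353989196765 [0.6487 0.1427 0.2978] [0.9993 0.0372] [-0.0372  0.9993]
```

Request:
step_arm(steps=[0,0.2,0.8,0,0,0,0,0.32,1.9,0,0,0,0,0.32,3.1,0,0,0,0,0.32,4.3,0,0,0,0,0.32,4.3,0,0,0])

```text
time: 5.98
eef_pos: [0.6565, 0.1425, 0.1658]
eef_rot: [-2.176, -2.263, 0.008]
contact_force: [-0.5, 1.2, -1.3]
grip_width: 0.742
gripper_force: 45.1
```

Request:
step_arm(steps=[0,0,0,0,0,0,0,0,0,0,0,0])

```text
time: 6.22
eef_pos: [0.6593, 0.144, 0.1711]
eef_rot: [2.176, 2.264, 0.004]
contact_force: [0.6, -0.3, -2.8]
grip_width: 0.743
gripper_force: 45.1
```

```bash
python3 look.py w5
python3 - <<'E'
import cv2
im=cv2.imread("pics/w5.png")
cv2.imwrite("pics/w5c.png",cv2.resize(im[0:160,100:420],None,fx=2.5,fy=3.75,interpolation=cv2.INTER_CUBIC))
E
```

```text
6.225 [0.6593 0.144  0.1711] [2.1756 2.2641 0.0042] [ 0.6427 -0.3417 -2.8267] 0.7425465350586764
```

View pics/w5c.png

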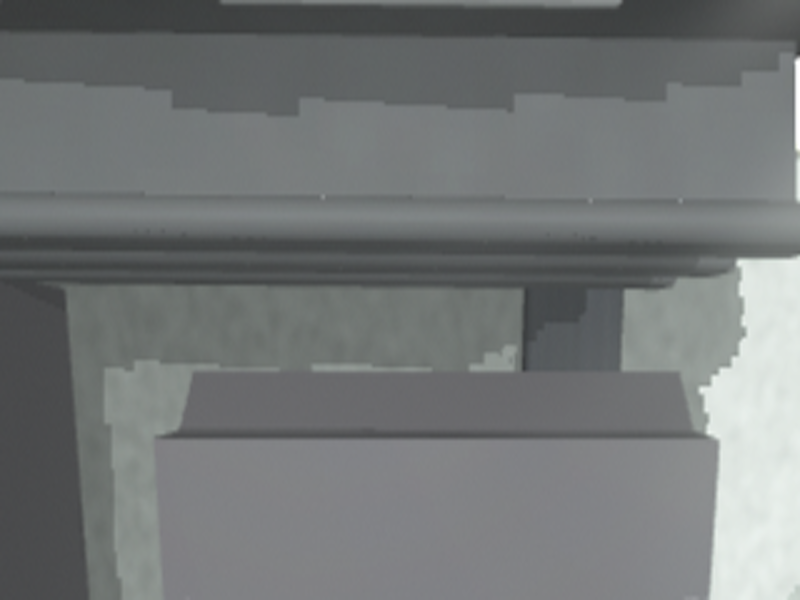

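The view shows the louvre top edge at rows 57 (left) to 61 (right), the flange corners at (162,117) and (387,117), and the card above the place at columns 188–348. I'll fit the edges numerically.

```bash
cat > m2.py <<'E'
from h import *
import json
c=json.load(open("pics/w5.json"));g=cv2.GaussianBlur(cv2.cvtColor(cv2.imread("pics/w5.png"),6),(5,1),0).astype(float)
for x in (110,200,300,400): print(x,g[46:74,x].astype(int))
L=plane(c,110,216/3.75,.165);R=plane(c,410,229/3.75,.165)
u=(R-L)[:2];u/=np.linalg.norm(u);n=np.array([-u[1],u[0]]);print("louvre deg",np.degrees(np.arctan2(u[1],u[0])),L,R)
d=np.gradient(g,axis=0);xs=np.arange(175,375)
r=112+np.abs(d[112:122,175:375]).argmax(0);p=np.polyfit(xs,r,1);print("flange rows",np.polyval(p,[162,387]))
r2=50+np.argmin(d[50:62,110:410]*-1,0) if 0 else 48+np.argmax(np.abs(d[48:56,110:410]),0);q=np.polyfit(np.arange(110,410),r2,1);print("louvre back edge rows",np.polyval(q,[110,410]))
e=bot.get_obs()['eef_pos'];zf=e[2]-.0323+.06
A=plane(c,162,np.polyval(p,162),zf);B=plane(c,387,np.polyval(p,387),zf)
print("flange z",zf,"w",np.linalg.norm(A-B),"deg",np.degrees(np.arctan2((B-A)[1],(B-A)[0])),"u,n",(A+B)[:2]@u/2,(A+B)[:2]@n/2)
print("louvre n",L[:2]@n,"card u",[(plane(c,188,1,z)+plane(c,348,1,z))[:2]@u/2 for z in (.175,.185)],"louvre right end",plane(c,420,61.5,.165)[:2]@u)
E
python3 m2.py
```

```text
110 [119 118 118 118 119 107 107 113 119 122 124 123 118 113 107 100  88  75
  67  66  72  87  85  76  68  66  84  80]
200 [122 122 122 122 123 123 110 113 119 124 129 130 126 119 113 107  99  81
  72  71  72  87  91  86  77  72  77  86]
300 [122 123 123 123 123 122 112 109 116 121 125 128 129 123 117 112 106  98
  85  78  77  77  94  93  86  78  77  87]
400 [130 130 131 132 132 133 133 121 121 128 133 137 138 137 134 131 127 122
 115 105 103 103 123 208 221 224 227 229]
louvre deg 1.7305298173721602 [0.5963 0.2344 0.165 ] [0.703  0.2377 0.165 ]
flange rows [117. 117.]
louvre back edge rows [50.7507 52.562 ]
flange z 0.198481633162301 w 0.06372368683593484 deg 2.310475875631414 u,n 0.661554999675484 0.19868587990689918
louvre n 0.21632013699281794 card u [np.float64(0.659237694777134), np.float64(0.659369875539825)] louvre right end 0.713476546407624
```

Request:
step_arm(steps=[0.5,-0.03,0,0,0,0.05,0.85,-0.03,0,0,0,0.05,0.85,-0.03,0,0,0,0.05,0.85,-0.03,0.3,0,0,0.05,0.85,-0.03,0.5,0,0,0.05])

```text
time: 6.9
eef_pos: [0.6559, 0.1693, 0.1526]
eef_rot: [-2.181, -2.26, 0.001]
contact_force: [0.8, 0.5, -2.5]
grip_width: 0.747
gripper_force: 45.3
```

Request:
step_arm(steps=[0,0,0.15,0,0,0,0,0,0.3,0,0,0,0,0,0.4,0,0,0,0,0,0.4,0,0,0])

```text
time: 7.4
eef_pos: [0.6562, 0.1692, 0.1416]
eef_rot: [-2.181, -2.261, 0.0]
contact_force: [0.2, -0.5, -2.5]
grip_width: 0.741
gripper_force: 45.3
```

Request:
step_arm(steps=[0,0,0.05,0,0,0,0,0,0.1,0,0,0,0,0,0.1,0,0,0])

```text
time: 7.78
eef_pos: [0.6566, 0.1695, 0.14]
eef_rot: [2.181, 2.26, 0.002]
contact_force: [-3.6, -0.8, 4.9]
grip_width: 0.749
gripper_force: 46.2
```

Run:
```python
from h import *
o=bot.get_obs();s=bot.camera("scene");d=bot.camera("side");print(o['eef_pos'],o['contact_force'])
a=cv2.resize(s[180:355,340:475],(450,583),interpolation=cv2.INTER_CUBIC)
w=bot.camera("wrist");b=cv2.resize(w[0:300,80:430],(350,300))
x=np.zeros((600,800,3),np.uint8);x[:583,:450]=a;x[:300,450:]=b
b=cv2.resize(d[250:330,80:260],(350,156));x[310:466,450:]=b
cv2.imwrite("pics/comp3.png",x)
```

```text
[0.6566 0.1695 0.14  ] [-3.6015 -0.8058  4.9204]
```

View pics/comp3.png

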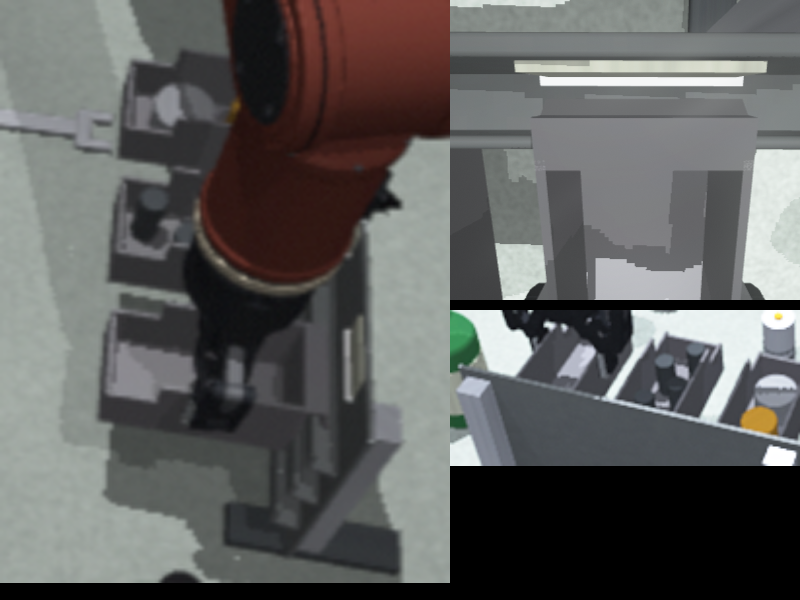

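The picture shows the bin seated: its flange covers the louvre, and the flange (centre column ~275) is centred under the card. The force reversed at the expected height. I'll release and go up.

Request:
step_arm(steps=[0,0,0,0,0,0,0,0,0,0,0,0,0,0,0,0,0,0,0,0,0,0,0,0], gripper=0.8)

```text
time: 8.43
eef_pos: [0.6562, 0.1693, 0.1386]
eef_rot: [-2.181, -2.261, 0.0]
contact_force: [-0.4, -0.2, 0.2]
grip_width: 0.9
gripper_force: 0.0
```

Request:
step_arm(steps=[0,0,-0.4,0,0,0,0,0,-1.2,0,0,0,0,0,-2.5,0,0,0,0,0,-4,0,0,0,0,0,-5.3,0,0,0])

```text
time: 9.05
eef_pos: [0.6564, 0.1693, 0.3008]
eef_rot: [2.181, 2.26, 0.003]
contact_force: [-0.2, -0.0, -0.1]
grip_width: 0.898
gripper_force: 0.0
```

```bash
python3 look.py w6
python3 - <<'E'
from h import *
import json
c=json.load(open("pics/w6.json"));g=cv2.cvtColor(cv2.imread("pics/w6.png"),6)
print(g[60:150:2,275]);print(g[130,200:360:3]);print(g[62:120:2,360]);print(g[110:300:4,275])
E
```

```text
9.05 [0.6564 0.1693 0.3008] [2.1808 2.2601 0.0026] [-0.1601 -0.0105 -0.1449] 0.8978253142436795
[119 118 118 120 120 118 115  94 108 107  98 157 168 209 220  95  89 107
  94  93  92  92  82  94 106 107 106 107 105 106 107 105 106 107 107 108
 109 110 110 111 113 163 178 179 179]
[120 115 110  92  90  96  94  95 167 169 129  99  70  70 104 105 104 105
 105 106 106 107 107 107 107 108 108 110 111 112  98  99 100 101 103 104
  93  93 103 117 190 199 202 198 199 198 191 195 196 198 196 198 193 188]
[169 169 170 169 168 170 126 122 122 118 101 135 144 158 162 161 164 184
 191 196 199 198 197 194 195 197 197 196 192]
[107 107 106 105 107 108 110 111 163 179 179 179 179 180 181 182 182 182
 182 182 181 181 180 179 179 179 179 177 177 177 176 112  87  87  87  88
 173 197 206 202 195 197 199 191 198 195 196 196]
```

Request:
step_arm(steps=[-1.2,-1,0,0,0,2,-2.6,-2.1,0.3,0,0,4,-4,-3.2,0.6,0,0,6,-5.3,-4.3,0.9,0,0,8,-6.4,-5.2,1.2,0,0,10], gripper=1)

```text
time: 9.72
eef_pos: [0.5061, -0.0298, 0.2625]
eef_rot: [2.936, 1.117, 0.002]
contact_force: [1.2, -1.2, 0.2]
grip_width: 1.0
gripper_force: 0.0
```

Request:
step_arm(steps=[0,0,0,0,0,2,0,0,0,0,0,4,0,0,0,0,0,6,0,0,0,0,0,8,0,0,0,0,0,8])

```text
time: 10.35
eef_pos: [0.5073, -0.0281, 0.2625]
eef_rot: [-3.141, -0.058, -0.001]
contact_force: [0.3, -0.2, 1.0]
grip_width: 1.0
gripper_force: 0.0
```

```bash
python3 look.py w7
python3 - <<'E'
from h import *
import json
c=json.load(open("pics/w7.json"));im=cv2.imread("pics/w7.png")
hsv=cv2.cvtColor(im,40)
m=cv2.inRange(hsv,(12,90,90),(35,255,255));k,l,s,ce=cv2.connectedComponentsWithStats(m)
for i in range(1,k):
    if s[i,4]>15: print("orange",s[i],ce[i],plane(c,*ce[i],.073))
m=cv2.inRange(hsv,(0,0,215),(180,60,255));k,l,s,ce=cv2.connectedComponentsWithStats(m)
for i in range(1,k):
    if s[i,4]>150: print("white",s[i],ce[i],plane(c,*ce[i],.07))
o=bot.get_obs();print(o['joint_pos']);print(proj(c,[.508,-.028,.073]))
# hung-bin check from w6 + scene/side
c=json.load(open("pics/w6.json"))
g=cv2.GaussianBlur(cv2.cvtColor(cv2.imread("pics/w6.png"),6),(5,3),0).astype(float);d=np.gradient(g,axis=0)
print("front edge rows",[ (x,200+int(np.abs(d[200:300,x]).argmax())) for x in (250,275,300)])
print([int(v) for v in g[225:262,275]]);print([int(v) for v in g[210,200:350:2]])
E
```

```text
10.35 [ 0.5073 -0.0281  0.2625] [-3.1409 -0.0579 -0.0014] [ 0.3196 -0.1867  0.9642] 0.9998876653340601
orange [271 178  12  11 105] [276.4    183.0095] [ 0.5075 -0.0299  0.073 ]
orange [  0 268   7  28 132] [  2.2424 282.0833] [0.3944 0.2429 0.073 ]
white [257 176  41  26 680] [276.8912 188.9971] [ 0.5011 -0.0306  0.07  ]
[-0.1742  0.0298  0.1457  1.7814 -0.0046  1.3301 -1.5586]
[274.3601 182.4574]
front edge rows [(250, 253), (275, 252), (300, 252)]
[177, 177, 176, 176, 176, 176, 167, 143, 121, 113, 111, 103, 93, 88, 87, 87, 87, 87, 87, 87, 87, 87, 87, 87, 87, 87, 91, 113, 149, 171, 182, 193, 199, 198, 196, 197, 200]
[179, 189, 192, 194, 195, 196, 197, 198, 195, 183, 177, 174, 176, 179, 175, 174, 175, 173, 153, 99, 77, 81, 99, 132, 158, 160, 160, 160, 160, 160, 160, 160, 160, 160, 160, 160, 164, 173, 178, 178, 178, 178, 178, 170, 160, 159, 159, 159, 159, 159, 159, 154, 117, 89, 89, 124, 172, 189, 198, 200, 201, 199, 199, 199, 201, 201, 201, 199, 197, 199, 204, 205, 204, 204, 202]
```

Request:
step_arm(steps=[0,0.06,1.7,0,0,0,0,0.06,3.4,0,0,0,0,0.06,5,0,0,0,0,0.06,6.4,0,0,0,0,0.06,7.18,0,0,0])

```text
time: 11.02
eef_pos: [0.5063, -0.03, 0.0445]
eef_rot: [3.141, 0.063, -0.004]
contact_force: [0.0, -0.0, -1.0]
grip_width: 0.995
gripper_force: 0.0
```

Request:
step_arm(steps=[0,0,0,0,0,0,0,0,0,0,0,0,0,0,0,0,0,0,0,0,0,0,0,0], gripper=-1, grip_force=40)

```text
time: 11.52
eef_pos: [0.5085, -0.03, 0.048]
eef_rot: [-3.141, -0.057, -0.004]
contact_force: [-1.8, -0.7, 6.9]
grip_width: 0.455
gripper_force: 40.0
```

Request:
step_arm(steps=[0,0,0,0,0,0,0,0,0,0,0,0,0,0,0,0,0,0,0,0,0,0,0,0])

```text
time: 12.02
eef_pos: [0.5085, -0.03, 0.048]
eef_rot: [-3.141, -0.057, -0.004]
contact_force: [-1.0, 0.7, 6.3]
grip_width: 0.456
gripper_force: 40.0
```

Run:
```python
from h import *
import json
# hung bin pose from w6: flange back edge (z .168), front wall top
c=json.load(open("pics/w6.json"));im=cv2.imread("pics/w6.png");g=cv2.GaussianBlur(cv2.cvtColor(im,6),(3,3),0).astype(float)
u=np.array([.9993,.0372]);n=np.array([-u[1],u[0]])
for r in (112,120): print(r,[int(v) for v in g[r,190:350:2]])
d=np.gradient(g,axis=0)
for v in (104,106): P=plane(c,275,v,.168);print("flange back n",P[:2]@n)
for z in (.125,.13,.144): P=plane(c,275,253,z);print("front n at z",z,P[:2]@n)
for z in (.162,.165): print("side walls u at z",z,[plane(c,x,210,z)[:2]@u for x in (239,307)])
```

```text
112 [102, 103, 103, 103, 103, 103, 103, 104, 103, 104, 104, 104, 104, 104, 105, 104, 104, 105, 103, 94, 102, 103, 103, 104, 104, 104, 105, 105, 105, 105, 105, 105, 105, 105, 105, 105, 105, 106, 105, 106, 106, 106, 105, 106, 106, 106, 106, 106, 106, 106, 107, 107, 107, 107, 108, 108, 108, 109, 109, 110, 111, 111, 112, 113, 114, 116, 117, 118, 119, 119, 120, 121, 122, 122, 122, 123, 123, 123, 123, 123]
120 [94, 112, 113, 111, 113, 115, 113, 110, 95, 92, 94, 95, 94, 93, 93, 104, 155, 162, 164, 163, 117, 103, 104, 104, 104, 104, 104, 105, 105, 105, 105, 105, 105, 106, 106, 106, 106, 106, 106, 106, 106, 106, 106, 106, 106, 106, 106, 106, 107, 107, 108, 108, 109, 110, 110, 111, 112, 112, 113, 114, 115, 115, 116, 116, 119, 126, 128, 125, 162, 195, 192, 191, 191, 189, 190, 193, 194, 196, 196, 199]
flange back n 0.21777059910101823
flange back n 0.21641023003571924
front n at z 0.125 0.08184291890848124
front n at z 0.13 0.08419068923638198
front n at z 0.144 0.09076444615450407
side walls u at z 0.162 [np.float64(0.6335971117593009), np.float64(0.6876672842661481)]
side walls u at z 0.165 [np.float64(0.633899243250159), np.float64(0.6873710136116238)]
```

Request:
step_arm(steps=[0,0,-0.6,0,0,0,0,0,-2.2,0,0,0,0,0,-4,0,0,0,0,0,-5.8,0,0,0,0,0,-7.2,0,0,0])

```text
time: 12.65
eef_pos: [0.5073, -0.03, 0.2653]
eef_rot: [-3.141, -0.057, -0.004]
contact_force: [0.6, 0.1, -2.3]
grip_width: 0.455
gripper_force: 41.2
```

Request:
step_arm(steps=[1.2,-1.2,0,0,0,0,2.6,-2.6,0,0,0,0,4,-4,0,0,0,0,5.1,-5.4,0,0,0,0,5.1,-6.5,0,0,0,0])

```text
time: 13.28
eef_pos: [0.6542, 0.1724, 0.2613]
eef_rot: [3.141, 0.058, -0.002]
contact_force: [-0.4, -0.2, -3.0]
grip_width: 0.456
gripper_force: 41.3
```

Request:
step_arm(steps=[0,0,0,0,0,0,0,0,0,0,0,0])

```text
time: 13.52
eef_pos: [0.6531, 0.1696, 0.2625]
eef_rot: [3.14, 0.056, -0.0]
contact_force: [0.1, -1.3, -2.0]
grip_width: 0.457
gripper_force: 41.3
```

```bash
python3 look.py w8
python3 - <<'E'
from h import *
import json
c=json.load(open("pics/w8.json"));im=cv2.imread("pics/w8.png");hsv=cv2.cvtColor(im,40);g=cv2.cvtColor(im,6)
e=bot.get_obs()['eef_pos'];zb=e[2]-.048+.073
m=cv2.inRange(hsv,(12,90,90),(35,255,255));k,l,s,ce=cv2.connectedComponentsWithStats(m)
for i in range(1,k):
    if s[i,4]>15: print("orange",s[i],ce[i],plane(c,*ce[i],zb))
u=np.array([.9993,.0372]);n=np.array([-u[1],u[0]]);print("tcp u n",e[:2]@u,e[:2]@n)
# predicted pixels of bin corners side walls tops
for a in (.6605-.032,.6605+.032):
    for b in (.09,.145,.2): print(a,b,proj(c,[*(a*u+b*n),.163]))
for r in (70,100,130,150): print(r,[int(v) for v in g[r,100:500:5]])
E
```

```text
13.525 [0.6531 0.1696 0.2625] [ 3.1403  0.056  -0.0002] [ 0.1366 -1.3444 -1.952 ] 0.4572671468313274
orange [522 138  25  23 438] [533.6461 149.2397] [0.7196 0.0952 0.2877]
orange [259 319  32  27 665] [273.994  331.9098] [0.6524 0.1701 0.2877]
tcp u n 0.659089868298256 0.144532914905583
0.6285 0.09 [352.3655 255.4191]
0.6285 0.145 [274.8598 255.5119]
0.6285 0.2 [197.3279 255.6047]
0.6925 0.09 [359.0225 166.3262]
0.6925 0.145 [274.8438 166.4106]
0.6925 0.2 [190.6341 166.495 ]
70 [231, 232, 231, 231, 232, 230, 232, 232, 233, 232, 233, 160, 159, 161, 155, 161, 233, 122, 170, 165, 168, 173, 172, 172, 173, 165, 170, 171, 166, 168, 170, 168, 172, 169, 165, 166, 167, 162, 166, 170, 169, 166, 166, 169, 170, 166, 168, 161, 164, 170, 170, 171, 173, 171, 169, 163, 163, 165, 158, 162, 160, 164, 161, 112, 105, 109, 105, 104, 105, 92, 74, 77, 67, 64, 58, 60, 65, 59, 53, 67]
100 [104, 106, 102, 105, 107, 107, 107, 102, 108, 108, 108, 110, 104, 106, 109, 104, 106, 106, 107, 108, 172, 166, 170, 172, 176, 171, 172, 171, 174, 176, 166, 165, 166, 170, 171, 169, 173, 173, 172, 176, 172, 169, 176, 169, 1
[... 205 characters left out ...]
50, 70, 87, 88, 87, 77, 53, 73, 73, 55, 73, 61, 56, 58, 58, 69, 69, 58, 107, 108, 106, 109, 108, 108, 106, 109, 109, 109, 115, 117, 117, 117, 121, 164, 169, 168, 168, 169, 168, 174, 174, 177, 172, 169, 177, 167, 172, 168, 170, 164, 170, 166, 168, 163, 162, 144, 141, 143, 74, 44, 44, 42, 41, 41, 83, 99, 81, 49, 40, 50, 53]
150 [135, 89, 63, 53, 50, 51, 50, 50, 49, 48, 50, 70, 87, 86, 89, 51, 53, 67, 54, 59, 68, 58, 84, 82, 83, 82, 105, 106, 106, 107, 110, 108, 108, 108, 113, 111, 112, 103, 103, 106, 103, 97, 132, 131, 132, 115, 115, 117, 114, 110, 171, 176, 175, 179, 175, 169, 173, 176, 169, 170, 176, 166, 163, 169, 170, 165, 160, 143, 147, 149, 139, 141, 163, 164, 169, 166, 164, 103, 57, 57]
```

Request:
step_arm(steps=[0.07,0,0.5,1,0,0,0.07,0,1.3,1,0,0,0.07,0,2.1,1,0,0,0.07,0,2.9,1,0,0,0.07,0,3.3,1,0,0])

```text
time: 14.2
eef_pos: [0.6549, 0.1688, 0.1624]
eef_rot: [-3.055, -0.052, 0.004]
contact_force: [-0.3, -0.3, -2.7]
grip_width: 0.455
gripper_force: 41.4
```

Request:
step_arm(steps=[0,0,0,0,0,0,0,0,0.1,0,0,0,0,0,0.2,0,0,0,0,0,0.2,0,0,0])

```text
time: 14.7
eef_pos: [0.6553, 0.1711, 0.1575]
eef_rot: [-3.054, -0.055, 0.002]
contact_force: [0.1, 0.0, -2.9]
grip_width: 0.454
gripper_force: 41.4
```

Request:
step_arm(steps=[0,0,0.05,0,0,0,0,0,0.08,0,0,0,0,0,0.08,0,0,0])

```text
time: 15.08
eef_pos: [0.6552, 0.1712, 0.1549]
eef_rot: [-3.054, -0.055, 0.003]
contact_force: [-0.3, 0.1, -2.7]
grip_width: 0.457
gripper_force: 41.4
```

Request:
step_arm(steps=[0,0,0.04,0,0,0,0,0,0.06,0,0,0,0,0,0.06,0,0,0])

```text
time: 15.45
eef_pos: [0.6553, 0.1714, 0.1533]
eef_rot: [-3.054, -0.055, 0.002]
contact_force: [0.8, -0.4, -2.9]
grip_width: 0.457
gripper_force: 41.4
```

Request:
step_arm(steps=[0,0,0.04,0,0,0,0,0,0.06,0,0,0,0,0,0.06,0,0,0])

```text
time: 15.82
eef_pos: [0.6556, 0.1715, 0.153]
eef_rot: [-3.053, -0.055, 0.0]
contact_force: [-4.9, -1.8, 7.8]
grip_width: 0.46
gripper_force: 42.5
```

Request:
step_arm(steps=[0,0,0.03,0,0,0,0,0,0.05,0,0,0,0,0,0.05,0,0,0])

```text
time: 16.2
eef_pos: [0.6558, 0.1714, 0.1528]
eef_rot: [-3.053, -0.054, -0.001]
contact_force: [-7.5, -3.7, 15.2]
grip_width: 0.455
gripper_force: 43.3
```

Request:
step_arm(steps=[0,0,-0.07,0,0,0,0,0,-0.07,0,0,0])

```text
time: 16.45
eef_pos: [0.6557, 0.1714, 0.153]
eef_rot: [-3.054, -0.054, 0.001]
contact_force: [-2.5, -1.8, 7.2]
grip_width: 0.459
gripper_force: 42.1
```

Request:
step_arm(steps=[0,0,0,0,0,0,0,0,0,0,0,0,0,0,0,0,0,0,0,0,0,0,0,0], gripper=0.18)

```text
time: 16.95
eef_pos: [0.6553, 0.1715, 0.1519]
eef_rot: [-3.054, -0.055, 0.003]
contact_force: [-0.4, 0.3, -0.2]
grip_width: 0.59
gripper_force: 0.0
```

Request:
step_arm(steps=[0,0,-0.2,0,0,0,0,0,-0.6,0,0,0,0,0,-1.2,0,0,0,0,0,-2,0,0,0,0,0,-3,0,0,0])

```text
time: 17.58
eef_pos: [0.6555, 0.1634, 0.2436]
eef_rot: [-3.054, -0.055, 0.002]
contact_force: [0.2, -0.2, 0.1]
grip_width: 0.588
gripper_force: 0.0
```

```bash
python3 look.py w9
python3 - <<'E'
from h import *
import json
c=json.load(open("pics/w9.json"));im=cv2.imread("pics/w9.png");hsv=cv2.cvtColor(im,40)
u=np.array([.9993,.0372]);n=np.array([-u[1],u[0]])
m=cv2.inRange(hsv,(12,90,90),(35,255,255));k,l,s,ce=cv2.connectedComponentsWithStats(m)
for i in range(1,k):
    if s[i,4]>15: P=plane(c,*ce[i],.178);print("orange",s[i],ce[i],P,P[:2]@u,P[:2]@n)
D=bot.get_calibration("side");d=bot.camera("side");cv2.imwrite("pics/side9.png",d)
S=bot.get_calibration("scene");sc=bot.camera("scene");cv2.imwrite("pics/scene9.png",sc)
for nm,cal,q in(("side",D,d),("scene",S,sc)):
    print(nm,"pred button",proj(cal,[.6553,.1655,.178]))
    m=cv2.inRange(cv2.cvtColor(q,40),(12,90,90),(35,255,255));k,l,s,ce=cv2.connectedComponentsWithStats(m)
    for i in range(1,k):
        if s[i,4]>3 and s[i,4]<300: print(nm,s[i],ce[i])
E
```

```text
17.575 [0.6555 0.1634 0.2436] [-3.0538 -0.0546  0.0018] [ 0.1799 -0.2005  0.0806] 0.5884319355769768
orange [266 226  19  18 260] [275.2308 234.4615] [0.6547 0.1689 0.178 ] 0.6605536675971829 0.1444203346487965
side pred button [143.3625 260.9124]
side [169 126   8   8   8] [172.5 129.5]
side [149 136  18  18  18] [157.5 144.5]
side [155 153   4   3   6] [156.3333 153.8333]
side [150 155   1   5   5] [150. 157.]
side [109 190   5   4   5] [111.  191.4]
side [ 70 195  38  38  38] [ 88.5 213.5]
side [187 231   9   9  67] [191.     235.1194]
side [ 48 242  13  13  13] [ 54. 248.]
side [ 11 256  36  36  36] [ 28.5 273.5]
side [140 262   6   4  17] [142.2353 263.2941]
side [  0 293  10  10  10] [  4.5 297.5]
side [229 299  20  15 220] [238.9727 306.0091]
scene pred button [402.5073 281.6231]
scene [220   0  12  19 114] [224.3509   5.9035]
scene [ 70  24  38  49 182] [86.3956 51.022 ]
scene [401 281   5   4  17] [403.3529 282.4706]
scene [276 297   9  11  79] [280.     301.5696]
```

Request:
step_arm(steps=[0,0,-1,0,0,0,0,0,-2.2,-0.5,0,0,0,0,-3.4,-1,0,0,0,0.7,-4,-1,0,0,0,1.5,-4,-1,0,0])

```text
time: 18.35
eef_pos: [0.658, 0.1068, 0.3581]
eef_rot: [-3.141, -0.056, -0.003]
contact_force: [-0.3, -0.2, 0.2]
grip_width: 0.589
gripper_force: 0.0
```

Run:
```python
from h import *
import json
D=bot.get_calibration("side");S=bot.get_calibration("scene")
print("button",two(D,(142.24,263.3),S,(403.35,282.5)))
o=bot.get_obs();c=bot.get_calibration("wrist");im=bot.camera("wrist");g=cv2.GaussianBlur(cv2.cvtColor(im,6),(3,3),0)
print(o['time'],o['eef_pos'],o['joint_vel'])
u=np.array([.9993,.0372]);n=np.array([-u[1],u[0]])
# sample grey along louvre direction just at flange n, and across flange, in world steps of 2 mm at z .168
def line(P0,d,N,z):
    r=[]
    for i in range(N):
        q=proj(c,[*(P0+d*.002*i),z]);x,y=np.round(q).astype(int);r.append(int(g[y,x]) if 0<=x<560 and 0<=y<420 else -1)
    return r
print("along u from .615 at n=.209",line(.615*u+.209*n,u,50,.168))
for a in (.640,.682): print("along n from .18 at u",a,line(a*u+.18*n,n,35,.168))
```

```text
button (array([0.6558, 0.1686, 0.1748]), np.float64(0.001665659384728758))
18.35 [0.658  0.1068 0.3581] [ 0.2434 -0.0475  0.0857  0.1719 -0.0176 -0.0753  0.297 ]
along u from .615 at n=.209 [71, 68, 77, 74, 71, 67, 78, 77, 87, 89, 89, 89, 89, 90, 90, 89, 89, 89, 89, 90, 90, 89, 90, 89, 90, 90, 90, 90, 90, 90, 90, 91, 91, 91, 91, 91, 91, 91, 91, 83, 69, 78, 76, 73, 81, 78, 75, 73, 80, 78]
along n from .18 at u 0.64 [58, 58, 58, 57, 56, 54, 52, 51, 49, 49, 63, 86, 89, 90, 90, 89, 90, 89, 79, 68, 57, 49, 49, 49, 50, 60, 161, 126, 82, 80, 80, 81, 81, 101, 97]
along n from .18 at u 0.682 [73, 73, 73, 72, 62, 49, 49, 49, 49, 49, 64, 87, 91, 90, 91, 91, 91, 91, 85, 70, 58, 50, 50, 50, 51, 73, 146, 170, 98, 56, 52, 52, 52, 52, 52]
```

Request:
step_arm(steps=[0,0,0,0,0,0,0,0,0,0,0,0,0,0,0,0,0,0,0,0,0,0,0,0])

```text
time: 18.9
eef_pos: [0.6575, 0.1089, 0.3571]
eef_rot: [-3.141, -0.057, 0.001]
contact_force: [-0.6, -0.1, -0.5]
grip_width: 0.589
gripper_force: 0.0
```

```bash
python3 -c "
from station import bot
print(bot.finish_job())"
```

```text
the job is handed in; nothing more can be done
None
```

The grey bin hangs in the free place on the top louvre, square and within about 3 mm of centre by the camera measurements, with the reservoir standing upright inside it; I handed the job in at about 19 s, and no verdict was returned.

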